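# Pack the pantry caddy

## Robot

A 6-joint arm with a two-finger parallel gripper is mounted at the origin on the work surface. World frame = base frame: x ahead of the robot, y to its left, z up, the work surface at z = 0. Lengths are in mm, angles in degrees, forces in N, time in s.
With the tool pointing down it reaches from about 300 to 850 mm from the base axis. Payload 4.2 kg.
Tool frame: the origin (TCP) lies midway between the tips of the shut fingers; the grasp point (between the pads) lies 19 mm behind it; z points along the fingers, y is the line along which they close (so a half turn about z gives the same grasp; the last joint's range is limited). The gripper opens to 91 mm and grips with 3 to 60 N. Pads are 32 mm wide; open, the fingers measure 118 mm over their backs; the gripper's body (76 mm by 178 mm) begins 60 mm behind the grasp point.
Start: joints at [-71.276, 18.312, 89.639, -0, 72.044, -1.146], TCP at [195.441, -540.783, 213.976] pointing down, gripper open.
Joint ranges: [-177.97, 177.97], [-48.28, 115.42], [12.27, 149.76], [-77.06, 257.06], [2.81, 150.46], [-146.56, 146.56]. Speed limits (degrees/s): [147.25, 147.25, 180, 180, 180, 180].

## Interface

Orientations are given as [roll, pitch, yaw] about the fixed x, y, z axes, in that order (R = Rz(yaw) Ry(pitch) Rx(roll)).
In Python, from workcell import env gives the robot as it stands.
- The arm moves only by the tool send_rows, never from a script. Its argument "steps" is a list that holds one entry, the list of rows, each a list of 5 numbers: the shift along the tool's x, y, z scaled (see below), then the turn about the tool's z scaled (see below), then the opening, from 0 (shut) to 1 (fully open). In form: [[[dx, dy, dz, yaw, fingers], ...]]. A call has 1 to 5 rows; each row shifts and turns the commanded pose from where the row before left it, along the tool's axes as they then stand; what a row does not reach is not made up. The controller multiplies each number of a shift by 0.04 m and each number of a turn by 0.12 rad. A row lasts 1/12 s, in which the tool goes at most 41.7 mm and 7.16 degrees, less where a joint would pass 70% of its speed; a pose out of reach is approached as far as the arm can. A call with a number of a shift or a turn outside -1 to 1 is refused whole. A call with a gripper value outside its range is refused whole. The fingers move at their own pace and stop on an object; "squeeze" is the grip in N (left out, the last holds). Time passes only in rows, so rows that do not move let the fingers close. It gives the time, the measured TCP pose, the force, the opening and the grip force at its end, in the units of the state.
- env.state(): the state, without advancing time (a new reading comes with each control period).
- env.grab_frame(name): name is "side" or "top"; returns a dict with "pixels" (384x512x3 uint8, red, green, blue), "depth" (384x512 float32, mm along the optical axis (not along the pixel's ray), 0 where there is no reading), "intrinsics" (3x3 intrinsics, pixels), "cam_to_world" (4x4, takes a point from camera to world coordinates). Camera axes: x right, y down, z forward; pixel columns grow to the right and rows downward; lengths in mm; the calibration is good to about 2 mm. A picture is of the moment at which its call begins.
- env.job_done(): hands the job in; it is judged then, once.
The state is a dict: "time_s": time; "qpos": joint angles; "qvel": joint speeds; "effort": joint torques, N m; "ee_pos": TCP position; "ee_rot": TCP orientation; "force": force on the tool from outside, world axes, zero at the start; "torque": the same for the moment, N m; "gripper_width": finger opening in mm; "gripper_force": force on a finger pad.
Only numpy, scipy, OpenCV 4.12 (cv2) and the standard library are available. Lean on these libraries where they do the work, as an engineer would, in place of code of your own. Each camera call takes 0.05 s, during which the arm holds its last target. There are 200 camera calls.

## Task

Pack the steel tin from the sloping rack and the cardboard carton from the counter into the small bamboo caddy with the white canister that is already in it, so that all three stand upright in a row on its floor. The canister stands in the way, so shift it up to an end of the caddy; it is a snug fit. Set things down gently rather than dropping them, and leave everything else on the counter where it is.

Things in the scene. Friction and masses are not known exactly. Their poses are not given: they have to be found in the camera images.
- caddy: Open bamboo box, fixed, 84 (x) by 220 (y) by 50 mm high, walls and floor 8 mm: inside 68 by 204 mm, inner floor 8 mm above the counter. Origin: centre of underside; y along its length. The items fit only in one row along y (58 + 76 + 58 mm, 12 mm to spare): grip them across the caddy's x, above its rim, as there is no room for fingers between them.
- rack: Bamboo rack, fixed, left or right of the caddy: 130 x 90 x 12 mm base with a V trough in which the tin leans 35 degrees from vertical, top towards the rack's -x (roughly to the robot). Origin: centre of underside. Tin's underside centre rests at (40, 0, 42) mm, its axis along (-0.574, 0, 0.819). The trough is under the tin's lower 75 mm; its upper 55 mm are free all round.
- tin: Closed round steel tin, diameter 58 mm, 130 mm long, about 0.22 kg, a thin dark seam 20 mm below its top. At the start it leans in the rack. Origin: centre of its underside; z runs along its axis to its top.
- carton: Closed upright cardboard carton, 56 (x) by 76 (y) by 120 mm high, about 0.2 kg, rigid. Stands on the counter, on the other side of the caddy from the rack. Origin: centre of its underside. Grip it across its 56 mm x width; in the caddy its 76 mm side lies along the caddy's length.
- canister: White ceramic canister, diameter 58 mm for 100 mm of height, then a cork stopper of diameter 54 mm, 115 mm high in all, about 0.3 kg. At the start it stands on the caddy's floor, near the middle but 18 to 50 mm towards the caddy's +y end. Origin: centre of its underside. Dragged by its upper part it tips: lift it a little to shift it.
- muffin: Bystander: small pink muffin cup, diameter 74 mm, 34 mm high. Origin: centre of its underside.
- mug: Bystander: blue ceramic mug, diameter 80 mm, 85 mm high, handle at its +y. Origin: centre of its underside.
- spatula: Bystander: bamboo spatula, 270 by 55 by 8 mm, lying flat, its length along its x axis. Origin: about its middle, at its underside.
Things that resemble listed ones, but are neither listed nor needed, are in the scene too. Leave any red or turquoise look-alike of the caddy alone. What is shaped like the carton but red is not meant.

How it is judged (in metres and radians):
At the end, for the whole second after the job is handed in: Tin, carton and canister all stand inside the caddy on its floor (underside less than 6 mm above it, within 13 mm of its long centre line and 80 mm of its middle along its length), upright within 0.1 rad, at rest (x of tin in the frame of caddy between -0.013 and 0.013 m and y of tin in the frame of caddy between -0.08 and 0.08 m and z of tin in the frame of caddy between 0.003 and 0.014 m and angle between each of tin, carton, canister's own z axis and vertical below 0.1 rad and linear speed of each of tin, carton, canister below 0.02 m/s and x of carton in the frame of caddy between -0.013 and 0.013 m and y of carton in the frame of caddy between -0.08 and 0.08 m and z of carton in the frame of caddy between 0.003 and 0.014 m and x of canister in the frame of caddy between -0.013 and 0.013 m and y of canister in the frame of caddy between -0.08 and 0.08 m and z of canister in the frame of caddy between 0.003 and 0.014 m); the robot touches nothing.
It fails at once if The muffin cup, mug or spatula is moved by more than 30 mm (distance of any of muffin, mug, spatula from where it was at the start of the episode above 0.03 m).
It fails at once if The tin is dropped (moves faster than 0.7 m/s with no finger on it, a fall of about 25 mm) (linear speed of tin above 0.7 m/s and contact force between tin and the fingers below 0.3 N).
It fails at once if The carton is dropped (moves faster than 0.7 m/s with no finger on it, a fall of about 25 mm) (linear speed of carton above 0.7 m/s and contact force between carton and the fingers below 0.3 N).
It fails at once if The canister is dropped (moves faster than 0.7 m/s with no finger on it, a fall of about 25 mm) (linear speed of canister above 0.7 m/s and contact force between canister and the fingers below 0.3 N).
It also fails if it takes over 64 s, if anything falls off the work surface, if the arm or the gripper's body presses on something with over 40 N, if the wrist force passes 120 N, or if a joint passes its speed limit or range.

## Working session

There is one attempt and no reset: what is moved stays moved. The work goes in short steps, Python scripts to look and compute and a tool call to move; the robot and the scene stay as the last step left them, time stands still between calls to the robot, and variables do not carry over. Pictures are saved under pics/ and viewed, at most 10 in all, crops included, and the job is handed in when it is done.

Besides the shell and the picture viewer there is one more tool, called after "Emit:" as name(argument=value, ...) on one line, values as JSON. send_rows: Moves the arm, as the interface text tells. Shifts and turns lie within -1 to 1; 1 stands for 0.04 m of shift or 0.12 rad of turn. Its arguments: {"type":"object","properties":{"steps":{"type":"array"},"squeeze":{"type":"number"}},"required":["steps"]}

```bash
ls; mkdir -p pics; cat > h.py <<'E'
import numpy as np, cv2
from workcell import env
def grab(n,tag):
    f=env.grab_frame(n); cv2.imwrite(f'pics/{tag}.png',cv2.cvtColor(f['pixels'],cv2.COLOR_RGB2BGR)); np.savez(f'{tag}.npz',**f); return f
def cloud(f):
    K=f['intrinsics'];T=f['cam_to_world'];d=f['depth'];v,u=np.mgrid[:d.shape[0],:d.shape[1]]
    p=np.stack([(u-K[0,2])/K[0,0]*d,(v-K[1,2])/K[1,1]*d,d],-1)@T[:3,:3].T+T[:3,3]
    p[d==0]=np.nan; return p
E
python3 - <<'E'
from h import *
a=grab('top','t0');b=grab('side','s0')
for f in(a,b): print(f['cam_to_world'].round(2).tolist(),f['intrinsics'].tolist())
print({k:np.round(v,2).tolist() for k,v in env.state().items()})
E
```

```text
pics
[[-0.03, -1.0, 0.05, 412.6], [-1.0, 0.03, 0.02, -15.73], [-0.02, -0.04, -1.0, 1177.78], [0.0, 0.0, 0.0, 1.0]] [[414.9362025601939, 0.0, 253.9629458591159], [0.0, 414.9362025601939, 192.44124250402518], [0.0, 0.0, 1.0]]
[[-0.91, -0.22, 0.36, 29.03], [-0.42, 0.47, -0.77, 932.37], [-0.0, -0.85, -0.52, 672.88], [0.0, 0.0, 0.0, 1.0]] [[408.3437267917153, 0.0, 257.2828282374812], [0.0, 408.3437267917153, 192.6580024901871], [0.0, 0.0, 1.0]]
{'time_s': 0.1, 'qpos': [-71.28, 18.35, 89.7, 0.0, 72.04, -1.14], 'qvel': [-0.1, -0.11, -0.14, -0.02, 0.03, -0.05], 'effort': [-0.0, -41.33, -23.25, 0.07, 0.04, -0.0], 'ee_pos': [195.28, -540.35, 213.2], 'ee_rot': [-179.91, -0.0, 19.87], 'force': [0.06, -0.23, 0.03], 'torque': [-0.04, 0.03, 0.02], 'gripper_force': 0.0, 'gripper_width': 91.11}
```

View pics/t0.png

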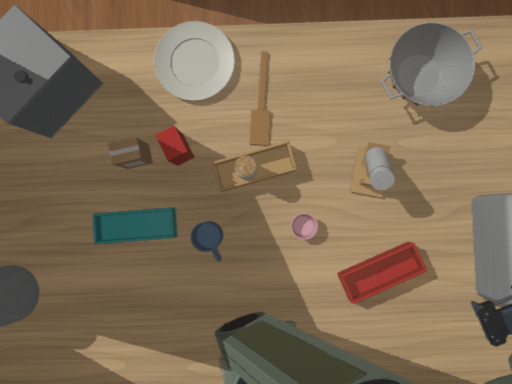

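View pics/s0.png

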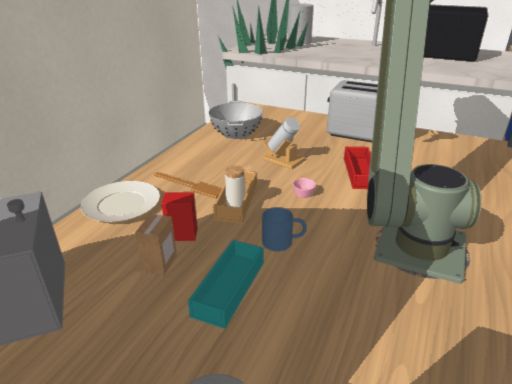

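The top view shows the caddy at about (256,167) with the canister at (246,168), the carton at (127,152), a red look-alike carton at (175,146), and the rack and tin at (375,170). The mug is at (208,237), the muffin at (305,227) and the spatula at (261,105). Next I'll measure these from depth.

```bash
cat >> h.py <<'E'
def rect(P,box,zlo,zhi,disp=True):
    u0,v0,u1,v1=box; q=P[v0:v1,u0:u1].reshape(-1,3); q=q[(q[:,2]>zlo)&(q[:,2]<zhi)]
    (c,s,a)=cv2.minAreaRect(q[:,:2].astype(np.float32)); 
    print(box,len(q),'c',np.round(c,1),'size',np.round(s,1),'ang',round(a,1),'medz',round(float(np.median(q[:,2])),1),'mean',q.mean(0).round(1)); return q
E
python3 - <<'E'
from h import *
f=dict(np.load('t0.npz'));P=cloud(f)
print('counter z',np.nanmedian(P[190:205,240:290,2]))
print('caddy rim');rect(P,(210,138,302,195),38,56);rect(P,(210,138,302,195),30,60)
print('canister');rect(P,(225,145,270,190),95,125)
print('carton');rect(P,(105,132,150,172),112,128)
print('red');rect(P,(152,120,198,170),80,140)
print('tin');rect(P,(340,135,410,205),60,170);
q=rect(P,(340,135,410,205),85,170)
print('rackbase');rect(P,(340,135,410,205),6,18)
print('mug');rect(P,(185,215,230,265),70,95)
print('muffin');rect(P,(285,208,325,245),20,45)
im=f['pixels']
for n,b in dict(caddy=(205,130,305,200),rack=(340,130,410,205),car=(95,125,205,175)).items():
    pass
c=np.hstack([cv2.resize(im[130:205,205:305],None,fx=4,fy=4,interpolation=2),cv2.resize(im[130:205,340:410],None,fx=4,fy=4,interpolation=2)])
cv2.imwrite('pics/c1.png',c[:,:,::-1]);print(c.shape)
E
```

```text
counter z -0.33935844635595913
caddy rim
(210, 138, 302, 195) 676 c [537.8   1.7] size [ 84.9 219.6] ang 14.2 medz 48.7 mean [537.6   0.7  48.4]
(210, 138, 302, 195) 741 c [537.7   1.6] size [ 85.  219.6] ang 14.3 medz 48.5 mean [537.3   1.   47.3]
canister
(225, 145, 270, 190) 362 c [529.1  22. ] size [53.9 54.8] ang 51.2 medz 121.8 mean [528.3  21.9 120.2]
carton
(105, 132, 150, 172) 655 c [578.5 334.5] size [56.4 77.3] ang 11.6 medz 119.3 mean [577.9 333.6 119.2]
red
(152, 120, 198, 170) 736 c [594.2 212.8] size [76.9 55.9] ang 24.9 medz 119.1 mean [591.9 210.2 116.5]
tin
(340, 135, 410, 205) 986 c [ 521.8 -324.1] size [ 58.3 128. ] ang 78.6 medz 135.1 mean [ 512.7 -316.   121.9]
(340, 135, 410, 205) 788 c [ 509.5 -319.4] size [ 57.5 101.3] ang 83.4 medz 141.8 mean [ 504.  -315.4  135.2]
rackbase
(340, 135, 410, 205) 627 c [ 524.7 -336.4] size [182.1 178.3] ang 86.5 medz 11.8 mean [ 501.  -302.9   11.8]
mug
(185, 215, 230, 265) 202 c [344.  135.9] size [79.6 89.9] ang 79.6 medz 82.9 mean [343.6 132.9  81.4]
muffin
(285, 208, 325, 245) 174 c [ 368.2 -131.3] size [69.1 71.4] ang 88.1 medz 31.6 mean [ 367.1 -134.5   30.1]
(300, 680, 3)
```

View pics/c1.png

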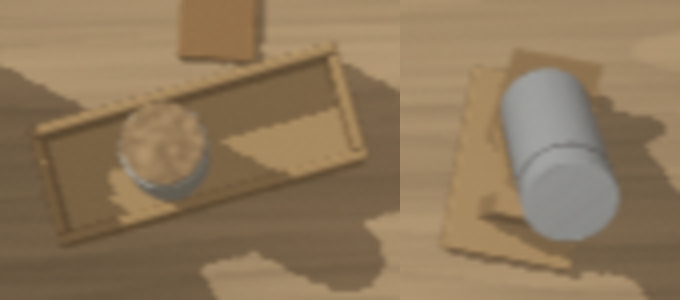

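The crop shows the caddy's +y end at the left, with the canister towards it, and the spatula tip just above the rim. It also shows the tin in the rack with its top pointing down in the image. The sizes match (84.9 x 219.6, 56.4 x 77.3 mm). Next I'll fit the tin's cylinder.

```bash
cat > fit.py <<'E'
from h import *
from scipy.optimize import least_squares
def fit_tin(P,box,zlo,x0):
    u0,v0,u1,v1=box;q=P[v0:v1,u0:u1].reshape(-1,3);q=q[q[:,2]>zlo]
    def res(p):  # x,y,yaw of rack
        c,s=np.cos(p[2]),np.sin(p[2]); b=np.array([p[0]+40*c,p[1]+40*s,42]);a=np.array([-.574*c,-.574*s,.819])
        d=q-b;t=d@a;r=np.linalg.norm(d-t[:,None]*a,axis=1)
        dr=r-29;dt=t-130
        return np.where((dr<=0)|(dt>-3)&(dt>dr),np.where(np.abs(dt)<np.abs(dr),dt,dr),dr)
    return least_squares(res,x0,loss='soft_l1',f_scale=1.5),res
E
python3 - <<'E'
from fit import *
P=cloud(dict(np.load('t0.npz')))
rect(P,(225,145,270,190),116,128)
for y0 in (-.3,0):
  o,res=fit_tin(P,(345,140,405,200),75,[520,-310,y0]);print(o.x[:2].round(1),np.degrees(o.x[2]).round(1),o.cost.round(1),np.abs(o.fun).mean().round(2),len(o.fun)); r=res(o.x);print(np.percentile(np.abs(r),[50,80,95]).round(2))
c,s=np.cos(o.x[2]),np.sin(o.x[2])
for t in(0,105,110,130):print(t,(o.x[0]+(40-.574*t)*c).round(1),(o.x[1]+(40-.574*t)*s).round(1),round(42+.819*t,1))
E
```

```text
(225, 145, 270, 190) 344 c [531.2  21.9] size [51.3 51.8] ang 89.3 medz 122.3 mean [530.1  22.3 122.3]
[ 514.7 -323.5] -11.4 527.3 0.98 840
[0.7  1.61 2.69]
[ 514.7 -323.5] -11.4 527.3 0.98 840
[0.7  1.61 2.69]
0 553.9 -331.4 42.0
105 494.9 -319.5 128.0
110 492.0 -318.9 132.1
130 480.8 -316.6 148.5
```

```bash
cat > plan.py <<'E'
import sys,json,math,numpy as np
from workcell import env
def plan(targets,f):
    "targets: (x,y,z,yaw,cap); prints rows in tool axes, from the measured pose"
    s=env.state();p=np.array(s['ee_pos']);w=s['ee_rot'][2];rows=[]
    for x,y,z,yaw,cap in targets:
        t=np.array([x,y,z]);dw=(yaw-w+180)%360-180 if abs(yaw-w)<300 else yaw-w
        n=max(1,math.ceil(max(np.linalg.norm(t-p)/40/cap,abs(dw)/6.875/.95)))
        for k in range(n):
            d=(t-p)/(n-k);a=math.radians(w);u=math.degrees(.12)
            r=[(d[0]*math.cos(a)+d[1]*math.sin(a))/40,(d[0]*math.sin(a)-d[1]*math.cos(a))/40,-d[2]/40,-((yaw-w+180)%360-180)/(n-k)/u]
            r=[round(v,2)+0 for v in r];rows.append(r+[f])
            p=p+40*np.array([r[0]*math.cos(a)+r[1]*math.sin(a),r[0]*math.sin(a)-r[1]*math.cos(a),-r[2]]);w-=r[3]*u
    print('from',np.round(s['ee_pos'],1),round(s['ee_rot'][2],1),'t',s['time_s'],'end',p.round(1),round(w,1))
    for i in range(0,len(rows),5):print(json.dumps([rows[i:i+5]]))
E
python3 - <<'E'
from plan import *
plan([(400,-260,214,60,.9),(530,22,170,104.2,.9),(530,22,140,104.2,.5)],1)
E
```

```text
from [ 195.3 -540.4  213.2] 19.9 t 0.1 end [530.2  22.  140. ] 104.2
[[[0.72, -0.49, 0.0, -0.58, 1], [0.75, -0.43, 0.0, -0.58, 1], [0.78, -0.38, 0.0, -0.58, 1], [0.8, -0.33, 0.0, -0.59, 1], [0.83, -0.27, 0.0, -0.58, 1]]]
[[[0.84, -0.21, 0.0, -0.59, 1], [0.86, -0.15, 0.0, -0.58, 1], [0.86, -0.09, -0.01, -0.59, 1], [0.87, -0.02, 0.0, -0.58, 1], [0.86, 0.03, -0.01, -0.59, 1]]]
[[[0.86, -0.08, 0.12, -0.71, 1], [0.86, 0.0, 0.12, -0.71, 1], [0.86, 0.07, 0.12, -0.72, 1], [0.85, 0.14, 0.12, -0.71, 1], [0.84, 0.21, 0.12, -0.72, 1]]]
[[[0.81, 0.29, 0.13, -0.71, 1], [0.79, 0.35, 0.12, -0.72, 1], [0.75, 0.42, 0.13, -0.71, 1], [0.72, 0.49, 0.12, -0.72, 1], [0.0, 0.0, 0.38, 0.0, 1]]]
[[[0.0, 0.0, 0.37, 0.0, 1]]]
```

Emit:
send_rows(steps=[[[0.72,-0.49,0,-0.58,1],[0.75,-0.43,0,-0.58,1],[0.78,-0.38,0,-0.58,1],[0.8,-0.33,0,-0.59,1],[0.83,-0.27,0,-0.58,1]]])

```text
time_s: 0.52
ee_pos: [298.0, -398.8, 213.6]
ee_rot: [-180.0, -0.0, 40.0]
force: [0.8, 0.1, 1.1]
gripper_width: 91.3
gripper_force: 0.0
```

Emit:
send_rows(steps=[[[0.84,-0.21,0,-0.59,1],[0.86,-0.15,0,-0.58,1],[0.86,-0.09,-0.01,-0.59,1],[0.87,-0.02,0,-0.58,1],[0.86,0.03,-0.01,-0.59,1]]])

```text
time_s: 0.93
ee_pos: [400.6, -258.8, 214.5]
ee_rot: [-180.0, -0.0, 60.2]
force: [0.2, 0.2, 0.3]
gripper_width: 91.2
gripper_force: 0.0
```

The arm tracks well, so I'll carry on with the plan.

Emit:
send_rows(steps=[[[0.86,-0.08,0.12,-0.71,1],[0.86,0,0.12,-0.71,1],[0.86,0.07,0.12,-0.72,1],[0.85,0.14,0.12,-0.71,1],[0.84,0.21,0.12,-0.72,1]]])

```text
time_s: 1.35
ee_pos: [472.4, -102.1, 190.3]
ee_rot: [-180.0, 0.0, 84.8]
force: [0.0, -0.4, -0.5]
gripper_width: 90.9
gripper_force: 0.0
```

Emit:
send_rows(steps=[[[0.81,0.29,0.13,-0.71,1],[0.79,0.35,0.12,-0.72,1],[0.75,0.42,0.13,-0.71,1],[0.72,0.49,0.12,-0.72,1],[0,0,0.38,0,1]]])

```text
time_s: 1.77
ee_pos: [534.0, 26.6, 156.5]
ee_rot: [179.6, -0.1, 104.6]
force: [-0.7, 0.1, 0.0]
gripper_width: 91.3
gripper_force: 0.0
```

Emit:
send_rows(steps=[[[0,0,0.37,0,1],[0,0,0,0,1],[0,0,0,0,1]]])

```text
time_s: 2.02
ee_pos: [529.6, 21.7, 140.0]
ee_rot: [-179.9, -0.0, 104.2]
force: [-0.4, -0.6, 0.1]
gripper_width: 91.1
gripper_force: 0.0
```

Emit:
send_rows(steps=[[[0,0,0.5,0,1],[0,0,0.5,0,1],[0,0,0.45,0,1],[0,0,0.4,0,1],[0,0,0,0,1]]])

```text
time_s: 2.43
ee_pos: [528.7, 21.0, 65.0]
ee_rot: [-179.8, -0.1, 104.2]
force: [0.0, -0.3, 0.9]
gripper_width: 90.9
gripper_force: 0.0
```

Emit:
send_rows(steps=[[[0,0,0,0,0.4],[0,0,0,0,0.3],[0,0,0,0,0.3],[0,0,0,0,0.3],[0,0,0,0,0.3]]], squeeze=20)

```text
time_s: 2.85
ee_pos: [530.9, 21.6, 67.7]
ee_rot: [179.9, 0.0, 104.2]
force: [-0.0, -0.3, 0.7]
gripper_width: 60.8
gripper_force: 0.0
```

Emit:
send_rows(steps=[[[0,0,0,0,0.3],[0,0,0,0,0.3],[0,0,0,0,0.3]]])

```text
time_s: 3.1
ee_pos: [530.5, 21.6, 67.5]
ee_rot: [180.0, 0.0, 104.2]
force: [-1.4, 0.2, 6.1]
gripper_width: 57.7
gripper_force: 20.0
```

Emit:
send_rows(steps=[[[0,0,-0.1,0,0.3],[0,0,-0.1,0,0.3],[0,0,0,0,0.3]]])

```text
time_s: 3.35
ee_pos: [530.5, 21.7, 75.1]
ee_rot: [180.0, 0.0, 104.2]
force: [-0.1, 0.7, -3.4]
gripper_width: 57.9
gripper_force: 20.0
```

Emit:
send_rows(steps=[[[0.2,0.01,0,0,0.3],[0.25,0.01,0,0,0.3],[0.25,0.01,0,0,0.3],[0.25,0.01,0,0,0.3],[0.15,0.01,0,0,0.3]]])

```text
time_s: 3.77
ee_pos: [520.8, 66.4, 74.5]
ee_rot: [-180.0, -0.0, 104.3]
force: [0.6, -0.4, -2.6]
gripper_width: 57.6
gripper_force: 20.0
```

Emit:
send_rows(steps=[[[0.1,0,0,0,0.3],[0,0,0,0,0.3],[0,0,0,0,0.3]]])

```text
time_s: 4.02
ee_pos: [520.4, 68.9, 74.7]
ee_rot: [-180.0, 0.0, 104.3]
force: [0.4, 0.1, -3.5]
gripper_width: 57.6
gripper_force: 20.0
```

Emit:
send_rows(steps=[[[0.05,0,0,0,0.3],[0,0,0,0,0.3],[0,0,0,0,0.3]]])

```text
time_s: 4.27
ee_pos: [520.0, 70.3, 74.7]
ee_rot: [-180.0, 0.0, 104.2]
force: [-0.1, 0.4, -3.1]
gripper_width: 57.8
gripper_force: 20.0
```

Emit:
send_rows(steps=[[[0,0,0.08,0,0.3],[0,0,0.06,0,0.3],[0,0,0.04,0,0.3],[0,0,0,0,0.3],[0,0,0,0,0.3]]])

```text
time_s: 4.68
ee_pos: [519.9, 70.5, 67.5]
ee_rot: [-180.0, 0.0, 104.2]
force: [-0.4, -0.2, -1.7]
gripper_width: 57.8
gripper_force: 20.0
```

Emit:
send_rows(steps=[[[0,0,0.02,0,0.3],[0,0,0,0,0.3],[0,0,0,0,0.7],[0,0,0,0,1],[0,0,0,0,1]]])

```text
time_s: 5.1
ee_pos: [520.4, 70.6, 66.8]
ee_rot: [179.9, 0.0, 104.2]
force: [0.4, 0.2, 0.8]
gripper_width: 74.2
gripper_force: 0.0
```

Emit:
send_rows(steps=[[[0,0,0,0,1],[0,0,0,0,1],[0,0,-0.7,0,1],[0,0,-0.95,0,1],[0,0,-0.95,0,1]]])

```text
time_s: 5.52
ee_pos: [519.1, 70.5, 171.0]
ee_rot: [-179.8, -0.0, 104.2]
force: [1.3, -0.8, 0.3]
gripper_width: 91.0
gripper_force: 0.0
```

```bash
python3 - <<'E'
from plan import *
plan([(500,-130,210,50,.9),(493.5,-319.2,205,-11.4,.9),(493.5,-319.2,170,-11.4,.5)],1)
E
```

```text
from [519.1  70.5 171. ] 104.2 t 5.5167 end [ 493.7 -319.3  169.8] -11.4
[[[-0.53, -0.19, -0.11, 0.88, 1], [-0.54, -0.13, -0.11, 0.88, 1], [-0.55, -0.07, -0.11, 0.88, 1], [-0.56, -0.02, -0.11, 0.87, 1], [-0.56, 0.04, -0.11, 0.88, 1]]]
[[[-0.55, 0.1, -0.11, 0.87, 1], [-0.54, 0.16, -0.1, 0.88, 1], [-0.52, 0.22, -0.11, 0.87, 1], [-0.49, 0.27, -0.1, 0.88, 1], [-0.37, 0.29, 0.01, 0.89, 1]]]
[[[-0.34, 0.33, 0.01, 0.89, 1], [-0.3, 0.36, 0.01, 0.89, 1], [-0.26, 0.39, 0.01, 0.89, 1], [-0.22, 0.42, 0.01, 0.89, 1], [-0.17, 0.44, 0.01, 0.9, 1]]]
[[[-0.12, 0.46, 0.02, 0.89, 1], [-0.08, 0.47, 0.01, 0.9, 1], [-0.02, 0.47, 0.02, 0.89, 1], [0.03, 0.48, 0.01, 0.9, 1], [0.0, 0.0, 0.44, 0.0, 1]]]
[[[0.0, 0.0, 0.44, 0.0, 1]]]
```

Emit:
send_rows(steps=[[[-0.53,-0.19,-0.11,0.88,1],[-0.54,-0.13,-0.11,0.88,1],[-0.55,-0.07,-0.11,0.88,1],[-0.56,-0.02,-0.11,0.87,1],[-0.56,0.04,-0.11,0.88,1]]])

```text
time_s: 5.93
ee_pos: [509.0, -41.6, 193.0]
ee_rot: [180.0, -0.0, 73.8]
force: [0.8, -1.0, -0.5]
gripper_width: 91.2
gripper_force: 0.0
```

Emit:
send_rows(steps=[[[-0.55,0.1,-0.11,0.87,1],[-0.54,0.16,-0.1,0.88,1],[-0.52,0.22,-0.11,0.87,1],[-0.49,0.27,-0.1,0.88,1],[-0.37,0.29,0.01,0.89,1]]])

```text
time_s: 6.35
ee_pos: [500.4, -150.5, 210.0]
ee_rot: [179.9, -0.0, 43.5]
force: [0.3, 0.1, 0.3]
gripper_width: 91.5
gripper_force: 0.0
```

Emit:
send_rows(steps=[[[-0.34,0.33,0.01,0.89,1],[-0.3,0.36,0.01,0.89,1],[-0.26,0.39,0.01,0.89,1],[-0.22,0.42,0.01,0.89,1],[-0.17,0.44,0.01,0.9,1]]])

```text
time_s: 6.77
ee_pos: [496.8, -244.1, 207.0]
ee_rot: [-180.0, 0.0, 12.9]
force: [-0.9, -0.4, -0.1]
gripper_width: 91.2
gripper_force: 0.0
```

Emit:
send_rows(steps=[[[-0.12,0.46,0.02,0.89,1],[-0.08,0.47,0.01,0.9,1],[-0.02,0.47,0.02,0.89,1],[0.03,0.48,0.01,0.9,1],[0,0,0,0,1]]])

```text
time_s: 7.18
ee_pos: [494.4, -322.4, 204.2]
ee_rot: [179.9, -0.0, -11.7]
force: [-0.1, -0.8, 0.2]
gripper_width: 91.4
gripper_force: 0.0
```

```bash
python3 - <<'E'
from h import *
f=grab('top','t1');P=cloud(f)
rect(P,(205,140,260,195),116,128)
rect(P,(210,138,302,195),38,56)
s=grab('side','s1')
cv2.imwrite('pics/s1c.png',cv2.resize(s['pixels'][100:230,170:330],None,fx=4,fy=4,interpolation=2)[:,:,::-1])
print(env.state()['ee_pos'],env.state()['ee_rot'],env.state()['qpos'])
E
```

```text
(205, 140, 260, 195) 341 c [519.7  70.9] size [51.7 51.4] ang 88.9 medz 122.3 mean [519.5  71.1 122.4]
(210, 138, 302, 195) 661 c [537.6   1.3] size [ 84.6 220.3] ang 14.2 medz 48.8 mean [537.2  -2.4  48.4]
[ 494.32519972 -319.36698493  204.34750514] [-1.79956023e+02  3.83059671e-02 -1.13849599e+01] [-3.39995732e+01  1.99031097e+01  8.86750576e+01  2.72790509e-02
  7.14741056e+01  6.73767222e+01]
```

View pics/s1c.png

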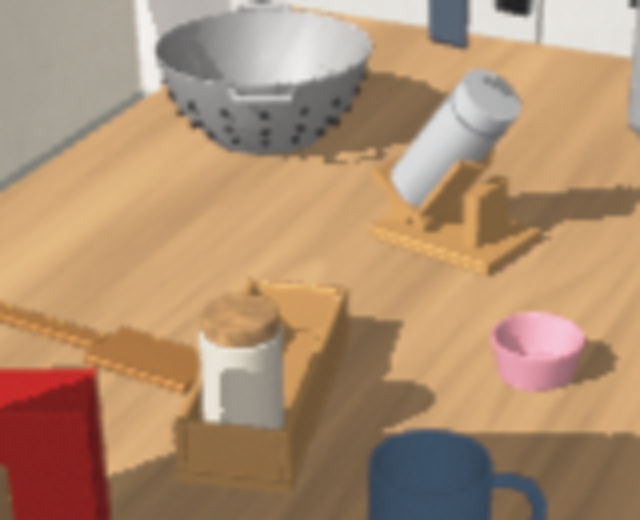

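The canister stands in the caddy at about y +71 mm, against its +y end. The side crop shows the tin still leaning in the rack at (455,140), undisturbed. Next I'll grip it.

Emit:
send_rows(steps=[[[-0.02,0,0.6,0,1],[0,0,0.6,0,1],[0,0,0.6,0,1],[0,0,0.4,0,1],[0,0,0.15,0,1]]])

```text
time_s: 7.7
ee_pos: [492.3, -316.8, 108.1]
ee_rot: [-179.9, 0.3, -11.3]
force: [-0.5, 0.1, 0.4]
gripper_width: 91.4
gripper_force: 0.0
```

Emit:
send_rows(steps=[[[0,0,0,0,0.6],[0,0,0,0,0.4],[0,0,0,0,0.3],[0,0,0,0,0.3],[0,0,0,0,0.3]]], squeeze=10)

```text
time_s: 8.12
ee_pos: [494.3, -319.4, 111.9]
ee_rot: [179.9, -0.1, -11.4]
force: [-0.4, -0.8, 0.5]
gripper_width: 61.1
gripper_force: 0.0
```

Emit:
send_rows(steps=[[[0,0,0,0,0.3],[0,0,0,0,0.3],[0,0,0,0,0.3],[0,0,0,0,0.3]]])

```text
time_s: 8.45
ee_pos: [494.2, -319.6, 111.8]
ee_rot: [179.9, -0.1, -11.4]
force: [-1.3, -0.3, 5.1]
gripper_width: 58.0
gripper_force: 10.0
```

Emit:
send_rows(steps=[[[0,0,-0.2,0,0.3],[0,0,-0.4,0,0.3],[0,0,-0.5,0,0.3],[0,0,-0.5,0,0.3],[0,0,-0.5,0,0.3]]])

```text
time_s: 8.87
ee_pos: [493.0, -318.5, 194.9]
ee_rot: [-179.9, 0.1, -11.4]
force: [0.3, -0.1, -3.5]
gripper_width: 57.8
gripper_force: 10.0
```

Emit:
send_rows(steps=[[[0,0,-0.3,0,0.3],[0,0,0,0,0.3],[0,0,0,0,0.3]]])

```text
time_s: 9.12
ee_pos: [493.5, -318.8, 206.6]
ee_rot: [-180.0, 0.0, -11.4]
force: [-0.5, -0.1, -2.3]
gripper_width: 57.6
gripper_force: 10.0
```

```bash
python3 - <<'E'
from h import *
s=grab('side','s2');cv2.imwrite('pics/s2c.png',cv2.resize(s['pixels'][40:190,220:340],None,fx=4,fy=4,interpolation=2)[:,:,::-1])
E
```

```text
(no output)
```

View pics/s2c.png

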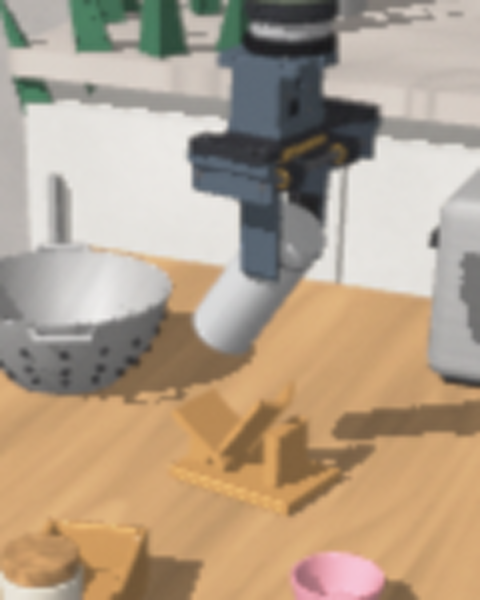

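The tin is held at its 35° lean, with its lower end at (225,340) in the crop, and the rack below is empty. I'll carry it over the caddy's free end, then let it swing upright there with a lighter grip, just above the floor.

```bash
python3 - <<'E'
from plan import *
plan([(554,-63.4,206,104.2,.6),(554,-63.4,115,104.2,.4)],.3)
E
```

```text
from [ 493.  -318.6  205.6] -11.4 t 9.1667 end [553.9 -63.6 114.8] 104.2
[[[0.01, -0.36, 0.0, -0.93, 0.3], [0.05, -0.36, 0.0, -0.93, 0.3], [0.09, -0.35, 0.0, -0.93, 0.3], [0.13, -0.34, 0.0, -0.93, 0.3], [0.17, -0.32, 0.0, -0.94, 0.3]]]
[[[0.21, -0.3, 0.0, -0.93, 0.3], [0.24, -0.28, 0.0, -0.94, 0.3], [0.27, -0.25, 0.0, -0.93, 0.3], [0.29, -0.22, 0.0, -0.94, 0.3], [0.32, -0.18, 0.0, -0.93, 0.3]]]
[[[0.33, -0.15, 0.0, -0.94, 0.3], [0.35, -0.11, 0.0, -0.93, 0.3], [0.36, -0.07, 0.0, -0.94, 0.3], [0.36, -0.03, 0.0, -0.93, 0.3], [0.36, 0.01, 0.0, -0.94, 0.3]]]
[[[0.36, 0.05, 0.0, -0.93, 0.3], [0.35, 0.1, 0.0, -0.94, 0.3], [0.34, 0.13, -0.01, -0.93, 0.3], [0.0, 0.0, 0.38, 0.0, 0.3], [0.0, 0.0, 0.38, 0.0, 0.3]]]
[[[0.0, 0.0, 0.38, 0.0, 0.3], [0.0, 0.0, 0.38, 0.0, 0.3], [0.0, 0.0, 0.38, 0.0, 0.3], [0.0, 0.0, 0.38, 0.0, 0.3]]]
```

Emit:
send_rows(steps=[[[0.01,-0.36,0,-0.93,0.3],[0.05,-0.36,0,-0.93,0.3],[0.09,-0.35,0,-0.93,0.3],[0.13,-0.34,0,-0.93,0.3],[0.17,-0.32,0,-0.94,0.3]]], squeeze=15)

```text
time_s: 9.58
ee_pos: [509.3, -247.4, 204.7]
ee_rot: [-179.8, 0.2, 20.9]
force: [-0.0, 0.3, -1.9]
gripper_width: 57.7
gripper_force: 15.0
```

Emit:
send_rows(steps=[[[0.21,-0.3,0,-0.93,0.3],[0.24,-0.28,0,-0.94,0.3],[0.27,-0.25,0,-0.93,0.3],[0.29,-0.22,0,-0.94,0.3],[0.32,-0.18,0,-0.93,0.3]]])

```text
time_s: 10.0
ee_pos: [526.8, -176.2, 204.8]
ee_rot: [-179.8, 0.1, 53.1]
force: [-0.0, 0.4, -4.0]
gripper_width: 58.0
gripper_force: 15.0
```

Emit:
send_rows(steps=[[[0.33,-0.15,0,-0.94,0.3],[0.35,-0.11,0,-0.93,0.3],[0.36,-0.07,0,-0.94,0.3],[0.36,-0.03,0,-0.93,0.3],[0.36,0.01,0,-0.94,0.3]]])

```text
time_s: 10.42
ee_pos: [543.4, -105.6, 204.8]
ee_rot: [-179.8, -0.0, 85.2]
force: [-0.9, -0.1, -2.1]
gripper_width: 57.7
gripper_force: 15.0
```

Emit:
send_rows(steps=[[[0.36,0.05,0,-0.93,0.3],[0.35,0.1,0,-0.94,0.3],[0.34,0.13,0,-0.93,0.3],[0,0,0,0,0.3],[0,0,0,0,0.3]]])

```text
time_s: 10.83
ee_pos: [553.8, -63.7, 205.2]
ee_rot: [-179.8, -0.0, 104.1]
force: [-0.7, 0.6, -1.7]
gripper_width: 57.9
gripper_force: 15.0
```

```bash
python3 - <<'E'
from h import *
s=grab('side','s3');cv2.imwrite('pics/s3c.png',cv2.resize(s['pixels'][60:220,170:310],None,fx=4,fy=3.7,interpolation=2)[:,:,::-1])
from plan import plan
plan([(554,-63.4,115,104.2,.4)],.3)
E
```

```text
from [553.9 -64.3 205.5] 104.1 t 10.8833 end [554.1 -63.4 115.1] 104.2
[[[0.0, 0.0, 0.38, 0.0, 0.3], [0.0, 0.0, 0.38, 0.0, 0.3], [0.01, 0.0, 0.38, 0.0, 0.3], [0.0, 0.0, 0.37, -0.01, 0.3], [0.01, 0.0, 0.38, 0.0, 0.3]]]
[[[0.0, 0.01, 0.37, -0.01, 0.3]]]
```

View pics/s3c.png

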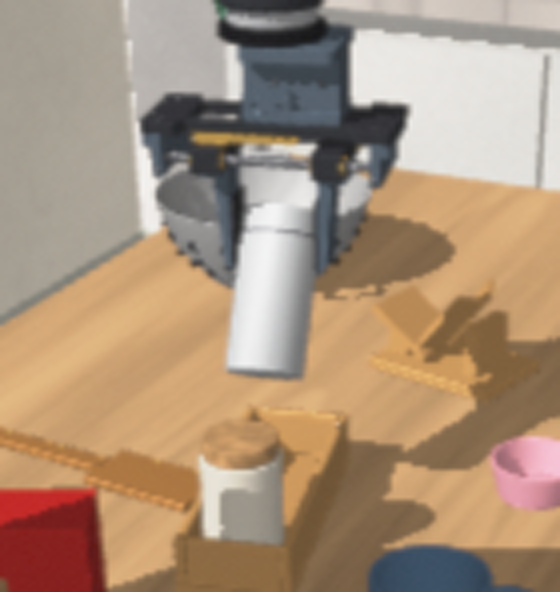

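The tin leans along the caddy's length above its free end, with its lower edge at (265,375) towards the canister. I'll lower it, then loosen the grip.

Emit:
send_rows(steps=[[[0,0,0.4,0,0.3],[0.01,0,0.4,0,0.3],[0,0,0.4,0,0.3],[0.01,0,0.4,0,0.3],[0,0,0.4,0,0.3]]])

```text
time_s: 11.3
ee_pos: [553.8, -64.3, 125.6]
ee_rot: [-179.9, 0.0, 104.0]
force: [0.0, 0.6, -3.0]
gripper_width: 57.9
gripper_force: 15.0
```

Emit:
send_rows(steps=[[[0,0,0.3,0,0.3],[0,0,0.15,0,0.3],[0,0,0.03,0,0.3],[0,0,0,0,0.3],[0,0,0,0,0.3]]])

```text
time_s: 11.72
ee_pos: [554.9, -63.7, 108.2]
ee_rot: [179.9, 0.0, 104.1]
force: [-0.6, 0.9, -2.3]
gripper_width: 57.6
gripper_force: 15.0
```

Emit:
send_rows(steps=[[[0,0,0,0,0.3],[0,0,0,0,0.3],[0,0,0,0,0.3],[0,0,0,0,0.3]]], squeeze=6)

```text
time_s: 12.05
ee_pos: [554.6, -63.3, 107.9]
ee_rot: [180.0, 0.0, 104.2]
force: [0.9, 0.0, -2.3]
gripper_width: 57.7
gripper_force: 6.0
```

```bash
cat > tilt.py <<'E'
from h import *
def tilt(f,R=29):
    "tin axis from points on its free side, seen by the side camera (caddy frame)"
    P=cloud(f);o=np.array([537.7,1.5,0]);c,s=np.cos(np.radians(14.2)),np.sin(np.radians(14.2))
    M=np.array([[c,s,0],[-s,c,0],[0,0,1]]);q=(P-o).reshape(-1,3)@M.T
    q=q[(np.abs(q[:,0])<12)&(q[:,1]>-100)&(q[:,1]<40)&(q[:,2]>20)&(q[:,2]<140)]
    for z in range(20,140,10):
        m=q[(q[:,2]>=z)&(q[:,2]<z+10)]
        if len(m)>3: print(z+5,len(m),'y',np.percentile(m[:,1],[10,50,90]).round(1))
E
python3 - <<'E'
from tilt import *
tilt(grab('side','s4'));print(env.state()['ee_pos'],env.state()['force'],env.state()['gripper_force'])
E
```

```text
85 11 y [-14.4  -9.8  -7.8]
95 30 y [-16.4 -14.7 -10.6]
105 30 y [-25.  -20.4 -16.7]
115 34 y [-32.  -27.4 -24.9]
125 30 y [-37.5 -33.7 -30.2]
135 34 y [-44.8 -40.7 -37.4]
[554.51916299 -63.32340628 107.83169588] [ 0.60280052 -0.08777338 -2.71147189] 5.997336879372597
```

Emit:
send_rows(steps=[[[0,0,0,0,0.3],[0,0,0,0,0.3],[0,0,0,0,0.3],[0,0,0,0,0.3]]], squeeze=4)

```text
time_s: 12.43
ee_pos: [554.4, -63.3, 107.5]
ee_rot: [-180.0, 0.0, 104.2]
force: [-0.4, -0.1, -2.8]
gripper_width: 57.9
gripper_force: 4.0
```

```bash
python3 - <<'E'
from tilt import *
tilt(grab('side','s5'));print(env.state()['ee_pos'],env.state()['force'],env.state()['gripper_force'])
E
```

```text
85 13 y [-14.9 -12.   -7.5]
95 29 y [-18.3 -14.9 -12. ]
105 28 y [-25.  -21.5 -17.9]
115 32 y [-31.9 -28.3 -23.6]
125 34 y [-39.1 -34.7 -31.3]
135 27 y [-44.4 -41.7 -37.9]
[554.39511012 -63.32100901 107.54872065] [-0.53833567  0.25226728 -2.8412888 ] 3.999476060271263
```

Even at 4 N the tin keeps its lean (about 32°), so gravity alone will not right it. I'll use the outside of the caddy's fixed -y end wall: hold the tin beyond it, then push its lower edge against the wall so that it turns upright.

Emit:
send_rows(steps=[[[0,0,-0.3,0,0.3],[0,0,-0.6,0,0.3],[0,0,-0.6,0,0.3],[0,0,-0.4,0,0.3],[-0.3,0,0,0,0.3]]], squeeze=12)

```text
time_s: 12.9
ee_pos: [559.2, -74.1, 187.4]
ee_rot: [179.6, 0.1, 104.3]
force: [0.3, -0.1, -2.4]
gripper_width: 57.4
gripper_force: 12.0
```

Emit:
send_rows(steps=[[[-0.6,0,0,0,0.3],[-0.7,0,0,0,0.3],[-0.7,0,0,0,0.3],[-0.6,0,0,0,0.3],[-0.4,0,0,0,0.3]]])

```text
time_s: 13.32
ee_pos: [586.6, -194.3, 181.9]
ee_rot: [-179.9, 0.0, 104.1]
force: [-0.9, -0.4, -2.1]
gripper_width: 57.9
gripper_force: 12.0
```

Emit:
send_rows(steps=[[[-0.25,0,0.3,0,0.3],[0,0,0.5,0,0.3],[0,0,0.5,0,0.3],[0,0,0.5,0,0.3],[0,0,0.2,0,0.3]]])

```text
time_s: 13.73
ee_pos: [586.6, -199.9, 99.1]
ee_rot: [-179.6, -0.3, 104.2]
force: [-0.5, 0.9, -3.6]
gripper_width: 57.7
gripper_force: 12.0
```

Emit:
send_rows(steps=[[[0,0,0.1,0,0.3],[0,0,0,0,0.3],[0,0,0,0,0.3]]])

```text
time_s: 13.98
ee_pos: [589.7, -201.0, 100.1]
ee_rot: [179.9, 0.0, 104.2]
force: [0.4, -0.0, -1.8]
gripper_width: 58.1
gripper_force: 12.0
```

```bash
cat > tilt.py <<'E'
from h import *
def tilt(f,ylo,yhi):
    "section of what the side camera sees near the caddy's long centre line (caddy frame)"
    P=cloud(f);o=np.array([537.7,1.5,0]);c,s=np.cos(np.radians(14.2)),np.sin(np.radians(14.2))
    M=np.array([[c,s,0],[-s,c,0],[0,0,1]]);q=(P-o).reshape(-1,3)@M.T
    q=q[(np.abs(q[:,0])<10)&(q[:,1]>ylo)&(q[:,1]<yhi)&(q[:,2]>2)&(q[:,2]<150)]
    for z in range(0,150,10):
        m=q[(q[:,2]>=z)&(q[:,2]<z+10)]
        if len(m)>3: print(z+5,len(m),'y',np.percentile(m[:,1],[10,50,90]).round(1))
    e=np.array(env.state()['ee_pos']);print('tcp caddy',(M@(e-o)).round(1),'F',np.round(env.state()['force'],1))
E
python3 - <<'E'
from tilt import *
tilt(grab('side','s6'),-250,-90)
E
```

```text
5 15 y [-106.4  -97.5  -93.6]
15 17 y [-104.9 -102.5 -100.4]
25 18 y [-151.7 -103.5 -100.8]
35 20 y [-106.6 -102.2 -100.1]
45 33 y [-132.7 -106.  -100.8]
55 21 y [-139.5 -134.7 -132. ]
65 27 y [-149.1 -141.8 -136.5]
75 20 y [-152.7 -148.9 -145.6]
85 23 y [-160.8 -155.7 -150. ]
95 21 y [-165.4 -160.6 -155.5]
105 25 y [-173.5 -166.8 -160.8]
115 20 y [-177.3 -174.5 -168.5]
125 24 y [-186.2 -180.3 -174.1]
135 21 y [-192.4 -188.7 -184.6]
145 22 y [-199.7 -193.6 -190.2]
tcp caddy [   1.  -209.3  100.6] F [ 0.1 -0.6 -2.6]
```

Emit:
send_rows(steps=[[[0,0,0.1,0,0.3],[0.15,0,0,0,0.3],[0.15,0,0,0,0.3],[0.15,0,0,0,0.3],[0.15,0,0,0,0.3]]], squeeze=7)

```text
time_s: 14.45
ee_pos: [583.8, -177.8, 96.4]
ee_rot: [179.9, 0.1, 104.2]
force: [0.9, -1.6, -0.7]
gripper_width: 57.6
gripper_force: 7.0
```

Emit:
send_rows(steps=[[[0.15,0,0,0,0.3],[0.15,0,0,0,0.3],[0,0,0,0,0.3],[0,0,0,0,0.3]]])

```text
time_s: 14.78
ee_pos: [579.9, -165.2, 95.4]
ee_rot: [-180.0, -0.1, 104.2]
force: [0.2, 0.7, -2.1]
gripper_width: 58.0
gripper_force: 7.0
```

```bash
python3 - <<'E'
from tilt import *
tilt(grab('side','s7'),-250,-112)
E
```

```text
45 14 y [-124.1 -121.7 -117.1]
55 18 y [-126.5 -124.1 -120.7]
65 20 y [-131.8 -127.9 -123. ]
75 17 y [-135.4 -130.3 -127.5]
85 22 y [-141.1 -135.9 -131.6]
95 19 y [-142.  -138.9 -135. ]
105 22 y [-146.6 -143.  -140. ]
115 17 y [-150.2 -147.4 -142.3]
125 19 y [-153.7 -150.3 -145. ]
135 28 y [-183.2 -154.5 -150.5]
145 5 y [-156.  -155.3 -154.1]
tcp caddy [  -0.  -172.2   95.3] F [ 0.7 -0.5 -1.4]
```

That works: the lean has dropped from 32° to about 20°. I'll keep pushing.

Emit:
send_rows(steps=[[[0.15,0,0,0,0.3],[0.15,0,0,0,0.3],[0.15,0,0,0,0.3],[0.15,0,0,0,0.3],[0.1,0,0,0,0.3]]])

```text
time_s: 15.25
ee_pos: [573.2, -138.1, 95.6]
ee_rot: [-180.0, -0.0, 104.2]
force: [0.4, -1.5, -1.2]
gripper_width: 57.8
gripper_force: 7.0
```

Emit:
send_rows(steps=[[[0.1,0,0,0,0.3],[0,0,0,0,0.3],[0,0,0,0,0.3]]])

```text
time_s: 15.5
ee_pos: [572.2, -134.5, 95.4]
ee_rot: [-180.0, -0.0, 104.2]
force: [0.2, 0.6, -2.8]
gripper_width: 57.8
gripper_force: 7.0
```

```bash
python3 - <<'E'
from tilt import *
tilt(grab('side','s8'),-250,-80)
E
```

```text
5 22 y [-103.6  -95.4  -83.9]
15 17 y [-104.4 -102.1 -100.5]
25 15 y [-106.1 -102.8 -100. ]
35 17 y [-105.2 -102.7 -101.6]
45 26 y [-115.1 -104.5 -100.1]
55 18 y [-116.7 -113.9 -111.6]
65 19 y [-117.2 -114.4 -112.8]
75 16 y [-119.3 -116.1 -113.4]
85 18 y [-117.8 -114.5 -112.1]
95 16 y [-120.2 -116.2 -113.9]
105 19 y [-120.4 -117.1 -114.1]
115 18 y [-121.2 -117.7 -116.3]
125 16 y [-121.1 -118.6 -115.2]
135 52 y [-162.9 -135.7 -118.2]
tcp caddy [   0.  -140.5   95.3] F [ 0.4 -0.2 -2.2]
```

Emit:
send_rows(steps=[[[0.06,0,0,0,0.3],[0.06,0,0,0,0.3],[0,0,0,0,0.3],[0,0,0,0,0.3]]])

```text
time_s: 15.88
ee_pos: [571.3, -130.4, 95.5]
ee_rot: [180.0, 0.0, 104.2]
force: [0.3, -0.1, -1.7]
gripper_width: 57.7
gripper_force: 7.0
```

```bash
python3 - <<'E'
from tilt import *
tilt(grab('side','s9'),-250,-106)
P=cloud(grab('top','t9'))
E
```

```text
45 8 y [-113.1 -110.5 -107.4]
55 14 y [-114.1 -112.8 -110.5]
65 19 y [-115.7 -112.3 -109.9]
75 16 y [-116.5 -113.2 -109.4]
85 20 y [-116.8 -113.3 -109.9]
95 16 y [-116.6 -113.  -110. ]
105 17 y [-114.8 -113.5 -110.1]
115 19 y [-116.6 -112.8 -110.2]
125 16 y [-116.9 -113.7 -112.2]
135 51 y [-163.4 -139.2 -114.1]
tcp caddy [   0.3 -136.1   95.5] F [ 0.3 -1.1 -2.2]
```

The tin is upright to within about 1°. I'll lift it over the wall to the -y end of the caddy.

Emit:
send_rows(steps=[[[-0.05,0,0,0,0.3],[0,0,-0.3,0,0.3],[0,0,-0.5,0,0.3],[0,0,-0.5,0,0.3],[0,0,-0.3,0,0.3]]], squeeze=12)

```text
time_s: 16.4
ee_pos: [572.5, -132.5, 161.4]
ee_rot: [179.9, 0.0, 104.2]
force: [-0.2, -0.6, -1.2]
gripper_width: 57.7
gripper_force: 12.0
```

Emit:
send_rows(steps=[[[0,0,0,0,0.3],[0.25,0,0,0,0.3],[0.4,0,0,0,0.3],[0.4,0,0,0,0.3],[0.4,0,0,0,0.3]]])

```text
time_s: 16.82
ee_pos: [555.8, -74.1, 157.9]
ee_rot: [-179.8, -0.1, 104.2]
force: [0.5, -0.1, -2.2]
gripper_width: 57.7
gripper_force: 12.0
```

Emit:
send_rows(steps=[[[0.25,0,0,0,0.3],[0.05,0,0,0,0.3],[0,0,0,0,0.3],[0,0,0,0,0.3]]])

```text
time_s: 17.15
ee_pos: [554.6, -64.4, 159.2]
ee_rot: [-180.0, 0.0, 104.2]
force: [-0.4, -0.5, -3.5]
gripper_width: 57.6
gripper_force: 12.0
```

```bash
python3 - <<'E'
from tilt import *
tilt(grab('side','s10'),-110,0)
E
```

```text
5 47 y [-100.9  -80.   -39. ]
15 20 y [-105.4 -101.   -65.5]
25 15 y [-103.2 -101.3  -98.5]
35 11 y [-105.3 -103.1 -100.6]
75 20 y [-47.  -43.  -40.7]
85 18 y [-45.2 -43.5 -40.7]
95 21 y [-46.1 -42.7 -41. ]
105 22 y [-46.8 -44.5 -42.5]
115 21 y [-47.  -44.6 -42.9]
125 18 y [-46.5 -43.5 -41.9]
135 18 y [-46.9 -44.7 -41.1]
145 21 y [-47.7 -44.1 -41. ]
tcp caddy [  0.3 -68.5 159.3] F [-0.8 -0.2 -2. ]
```

Emit:
send_rows(steps=[[[0.03,0,0.3,0,0.3],[0,0,0.4,0,0.3],[0,0,0.4,0,0.3],[0,0,0.2,0,0.3],[0,0,0.1,0,0.3]]])

```text
time_s: 17.62
ee_pos: [553.7, -63.8, 102.1]
ee_rot: [-179.9, -0.0, 104.1]
force: [-0.5, -0.4, -3.6]
gripper_width: 57.8
gripper_force: 12.0
```

Emit:
send_rows(steps=[[[0,0,0.03,0,0.3],[0,0,0,0,0.3],[0,0,0,0,0.3]]])

```text
time_s: 17.87
ee_pos: [555.1, -63.6, 103.1]
ee_rot: [179.9, 0.0, 104.2]
force: [-0.7, -0.0, -1.7]
gripper_width: 57.7
gripper_force: 12.0
```

Emit:
send_rows(steps=[[[0,0,0.05,0,0.3],[0,0,0,0,0.3],[0,0,0,0,0.3]]])

```text
time_s: 18.12
ee_pos: [554.6, -63.3, 100.7]
ee_rot: [180.0, 0.0, 104.2]
force: [-0.3, -0.6, -1.4]
gripper_width: 57.8
gripper_force: 12.0
```

Emit:
send_rows(steps=[[[0,0,0.05,0,0.3],[0,0,0,0,0.3],[0,0,0,0,0.3]]], squeeze=5)

```text
time_s: 18.37
ee_pos: [554.9, -63.2, 98.9]
ee_rot: [179.9, 0.0, 104.2]
force: [-0.5, 1.4, 0.5]
gripper_width: 57.7
gripper_force: 5.0
```

Emit:
send_rows(steps=[[[0,0,0.04,0,0.3],[0,0,0,0,0.3],[0,0,0,0,0.3]]])

```text
time_s: 18.62
ee_pos: [554.9, -63.1, 97.7]
ee_rot: [179.9, 0.0, 104.2]
force: [-0.8, 1.2, 5.3]
gripper_width: 58.0
gripper_force: 5.0
```

The tin is seated, with contact force at the expected height. I'll release it, retract and look.

Emit:
send_rows(steps=[[[0,0,0,0,0.6],[0,0,0,0,0.9],[0,0,0,0,1],[0,0,0,0,1],[0,0,0,0,1]]])

```text
time_s: 19.03
ee_pos: [554.2, -63.4, 96.4]
ee_rot: [-180.0, 0.0, 104.2]
force: [0.3, -0.5, -0.4]
gripper_width: 81.8
gripper_force: 0.0
```

Emit:
send_rows(steps=[[[0,0,-0.5,0,1],[0,0,-0.9,0,1],[0,0,-0.8,0,1],[0.5,0,0,0,1],[0.8,0,0,0,1]]])

```text
time_s: 19.45
ee_pos: [543.7, -14.5, 186.9]
ee_rot: [179.7, 0.2, 104.0]
force: [0.5, -0.0, -0.2]
gripper_width: 91.2
gripper_force: 0.0
```

```bash
python3 - <<'E'
from plan import *
plan([(548,180,190,104,.95),(578.3,334.3,185,101.6,.9),(578.3,334.3,140,101.6,.6)],1)
E
```

```text
from [543.7 -14.5 186.9] 104.0 t 19.45 end [578.4 334.4 140.1] 101.6
[[[0.78, 0.21, -0.01, 0.0, 1], [0.78, 0.21, -0.01, 0.0, 1], [0.78, 0.21, -0.01, 0.0, 1], [0.78, 0.22, -0.02, 0.0, 1], [0.79, 0.21, -0.01, 0.0, 1]]]
[[[0.78, 0.22, -0.02, -0.01, 1], [0.71, 0.33, 0.03, 0.07, 1], [0.72, 0.33, 0.02, 0.07, 1], [0.72, 0.32, 0.03, 0.07, 1], [0.72, 0.32, 0.02, 0.07, 1]]]
[[[0.72, 0.31, 0.03, 0.07, 1], [0.0, 0.0, 0.56, 0.0, 1], [0.0, 0.0, 0.56, 0.0, 1]]]
```

Emit:
send_rows(steps=[[[0.78,0.21,-0.01,0,1],[0.78,0.21,-0.01,0,1],[0.78,0.21,-0.01,0,1],[0.78,0.22,-0.02,0,1],[0.79,0.21,-0.01,0,1]]])

```text
time_s: 19.87
ee_pos: [544.3, 150.5, 187.0]
ee_rot: [-180.0, 0.0, 104.2]
force: [0.3, -0.3, 0.5]
gripper_width: 91.3
gripper_force: 0.0
```

Emit:
send_rows(steps=[[[0.78,0.22,-0.02,0,1],[0.71,0.33,0.03,0.07,1],[0.72,0.33,0.02,0.07,1],[0.72,0.32,0.03,0.07,1],[0.72,0.32,0.02,0.07,1]]])

```text
time_s: 20.28
ee_pos: [569.2, 306.8, 183.5]
ee_rot: [-180.0, 0.0, 102.2]
force: [0.8, 0.1, 0.4]
gripper_width: 91.2
gripper_force: 0.0
```

Emit:
send_rows(steps=[[[0.72,0.31,0.03,0.07,1],[0,0,0.3,0,1],[0,0,0,0,1],[0,0,0,0,1]]])

```text
time_s: 20.62
ee_pos: [574.6, 335.6, 169.5]
ee_rot: [-179.8, 0.1, 101.8]
force: [0.1, -0.2, 0.1]
gripper_width: 91.2
gripper_force: 0.0
```

```bash
python3 - <<'E'
from tilt import *
s=grab('side','s11');tilt(s,-70,0)
f=grab('top','t11');P=cloud(f)
rect(P,(205,140,260,195),116,128);print('tin top');rect(P,(250,140,310,195),130,145)
im=f['pixels'];c=np.hstack([cv2.resize(im[130:205,95:205],None,fx=3.6,fy=4,interpolation=2),cv2.resize(im[130:205,205:305],None,fx=4,fy=4,interpolation=2)]);cv2.imwrite('pics/c11.png',c[:,:,::-1])
print(env.state()['ee_pos'],env.state()['ee_rot'])
E
```

```text
5 6 y [-41.7 -32.6 -22.4]
15 8 y [-45.1 -42.3 -39.4]
25 4 y [-44.3 -43.8 -42.9]
35 5 y [-45.5 -42.1 -39.8]
45 7 y [-43.  -41.4 -40.3]
55 8 y [-44.9 -42.8 -40.5]
65 13 y [-44.9 -42.3 -40.4]
75 15 y [-45.4 -42.5 -40.6]
85 19 y [-43.9 -41.8 -39. ]
95 22 y [-44.4 -42.6 -39.4]
105 19 y [-46.6 -42.  -40.9]
115 18 y [-42.9 -40.7 -37.2]
125 19 y [-43.8 -42.6 -39.6]
135 39 y [-67.  -49.7 -40.8]
tcp caddy [118.1 314.4 170.4] F [ 0.1 -0.2  0.2]
(205, 140, 260, 195) 345 c [519.7  70.9] size [51.5 51.9] ang 89.0 medz 122.4 mean [519.5  71.1 122.5]
tin top
(250, 140, 310, 195) 411 c [555.1 -65.2] size [55.6 55.7] ang 89.6 medz 137.6 mean [555.7 -65.8 137.5]
[575.36988453 335.16911338 170.97398636] [-1.79991493e+02  2.35672799e-02  1.01709022e+02]
```

View pics/c11.png

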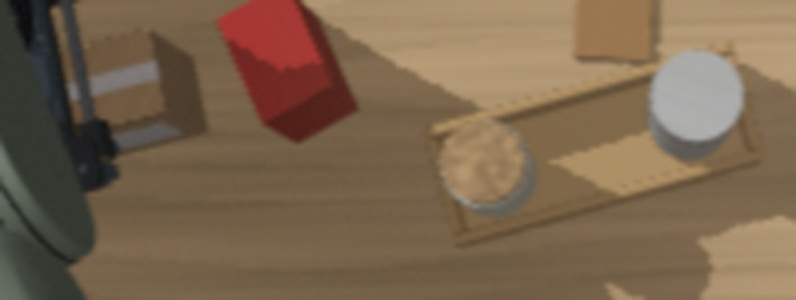

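The crop shows the canister at (490,165) and the tin at (697,95), both upright and up to the two ends, with a gap of about 83 mm between them for the 76 mm carton. The carton at the left is undisturbed. Next I'll grip it.

Emit:
send_rows(steps=[[[-0.04,0.07,0.5,0,1],[0,0,0.7,0,1],[0,0,0.7,0,1],[0,0,0.6,0,1],[0,0,0.33,0,1]]])

```text
time_s: 21.13
ee_pos: [577.3, 333.1, 55.3]
ee_rot: [-179.8, 0.1, 101.7]
force: [-0.2, -1.2, -0.6]
gripper_width: 91.6
gripper_force: 0.0
```

Emit:
send_rows(steps=[[[0,0,0,0,1],[0,0,0,0,0.6],[0,0,0,0,0.4],[0,0,0,0,0.3],[0,0,0,0,0.3]]], squeeze=15)

```text
time_s: 21.55
ee_pos: [579.3, 335.3, 59.3]
ee_rot: [179.8, -0.0, 101.7]
force: [-0.9, 0.6, 0.3]
gripper_width: 67.4
gripper_force: 0.0
```

Emit:
send_rows(steps=[[[0,0,0,0,0.3],[0,0,0,0,0.3],[0,0,0,0,0.3],[0,0,0,0,0.3],[0,0,0,0,0.3]]])

```text
time_s: 21.97
ee_pos: [578.4, 335.2, 58.3]
ee_rot: [180.0, -0.0, 101.8]
force: [-0.7, -0.7, 4.7]
gripper_width: 55.8
gripper_force: 15.0
```

Emit:
send_rows(steps=[[[0,0,-0.3,0,0.3],[0,0,-0.7,0,0.3],[0,0,-0.8,0,0.3],[0,0,-0.8,0,0.3],[0,0,-0.8,0,0.3]]])

```text
time_s: 22.38
ee_pos: [578.1, 334.8, 194.5]
ee_rot: [-179.9, 0.0, 101.8]
force: [-0.1, 0.0, -2.7]
gripper_width: 55.9
gripper_force: 15.0
```

Emit:
send_rows(steps=[[[0,0,-0.5,0,0.3],[0,0,0,0,0.3],[0,0,0,0,0.3]]])

```text
time_s: 22.63
ee_pos: [578.6, 335.1, 214.0]
ee_rot: [179.9, -0.0, 101.8]
force: [-0.8, 0.4, -3.9]
gripper_width: 56.2
gripper_force: 15.0
```

```bash
python3 - <<'E'
from plan import *
plan([(537.5,2.5,214,104.2,.7)],.3)
E
```

```text
from [578.6 335.1 214. ] 101.8 t 22.6333 end [537.4   2.3 214. ] 104.2
[[[-0.66, -0.22, 0.0, -0.03, 0.3], [-0.66, -0.23, 0.0, -0.03, 0.3], [-0.66, -0.23, 0.0, -0.03, 0.3], [-0.66, -0.23, 0.0, -0.03, 0.3], [-0.66, -0.24, 0.0, -0.03, 0.3]]]
[[[-0.66, -0.24, 0.0, -0.03, 0.3], [-0.65, -0.24, 0.0, -0.03, 0.3], [-0.65, -0.24, 0.0, -0.03, 0.3], [-0.66, -0.24, 0.0, -0.03, 0.3], [-0.65, -0.25, 0.0, -0.03, 0.3]]]
[[[-0.65, -0.25, 0.0, -0.03, 0.3], [-0.66, -0.25, 0.0, -0.02, 0.3]]]
```

Emit:
send_rows(steps=[[[-0.66,-0.22,0,-0.03,0.3],[-0.66,-0.23,0,-0.03,0.3],[-0.66,-0.23,0,-0.03,0.3],[-0.66,-0.23,0,-0.03,0.3],[-0.66,-0.24,0,-0.03,0.3]]])

```text
time_s: 23.05
ee_pos: [559.4, 194.6, 210.2]
ee_rot: [-179.7, 0.0, 102.8]
force: [0.1, -0.9, -2.0]
gripper_width: 55.9
gripper_force: 15.0
```

Emit:
send_rows(steps=[[[-0.66,-0.24,0,-0.03,0.3],[-0.65,-0.24,0,-0.03,0.3],[-0.65,-0.24,0,-0.03,0.3],[-0.66,-0.24,0,-0.03,0.3],[-0.65,-0.25,0,-0.03,0.3]]])

```text
time_s: 23.47
ee_pos: [542.1, 56.4, 210.5]
ee_rot: [-179.7, -0.0, 103.8]
force: [0.6, -0.7, -1.8]
gripper_width: 55.9
gripper_force: 15.0
```

Emit:
send_rows(steps=[[[-0.65,-0.25,0,-0.03,0.3],[-0.66,-0.25,0,-0.02,0.3],[0,0,0,0,0.3],[0,0,0,0,0.3],[0,0,0,0,0.3]]])

```text
time_s: 23.88
ee_pos: [536.3, 2.6, 211.7]
ee_rot: [-179.8, -0.1, 104.1]
force: [-0.1, -0.4, -2.8]
gripper_width: 56.3
gripper_force: 15.0
```

```bash
python3 - <<'E'
from tilt import *
s=grab('side','s12');cv2.imwrite('pics/s12c.png',cv2.resize(s['pixels'][40:230,160:320],None,fx=3.5,fy=3.1,interpolation=2)[:,:,::-1])
P=cloud(s);o=np.array([537.7,1.5,0]);c,d=np.cos(np.radians(14.2)),np.sin(np.radians(14.2));M=np.array([[c,d,0],[-d,c,0],[0,0,1]])
q=((P-o).reshape(-1,3)@M.T)
m=q[(np.abs(q[:,0])<26)&(q[:,1]>15)&(q[:,1]<65)&(q[:,2]>162)&(q[:,2]<270)]
for z in range(160,270,12):
    k=m[(m[:,2]>=z)&(m[:,2]<z+12)]
    if len(k)>3:print(z,len(k),np.percentile(k[:,1],[10,50,90]).round(1))
k=m[(m[:,2]<235)];A=np.c_[k[:,0],np.ones(len(k)),k[:,2]-200];print('face y fit (slope x, y0, slope z)',np.linalg.lstsq(A,k[:,1],rcond=None)[0].round(3))
k=q[(np.abs(q[:,0])<10)&(q[:,1]>85)&(q[:,1]<125)&(q[:,2]>60)&(q[:,2]<100)];print('canister face',np.median(k[:,1]))
k=q[(np.abs(q[:,0])<30)&(q[:,1]>100)&(q[:,1]<125)&(q[:,2]>12)&(q[:,2]<45)];print('caddy end face (110)',np.median(k[:,1]))
e=np.array(env.state()['ee_pos']);print('tcp',(M@(e-o)).round(1),env.state()['ee_rot'])
E
```

```text
160 57 [36.3 39.  41.2]
172 74 [36.4 38.8 40.7]
184 71 [36.2 38.6 40.8]
196 75 [35.6 38.7 40.7]
208 78 [36.2 38.2 40.8]
220 74 [36.1 38.1 40.2]
232 76 [36.  38.4 40.1]
244 80 [36.2 38.4 40.4]
256 78 [36.2 38.3 40.7]
268 13 [37.  38.5 40. ]
face y fit (slope x, y0, slope z) [-4.0000e-03  3.8458e+01 -9.0000e-03]
canister face 100.13244267790222
caddy end face (110) 109.66465713069597
tcp [ -0.7   1.7 212.1] [-1.79863092e+02 -6.57213376e-02  1.04189951e+02]
```

View pics/s12c.png

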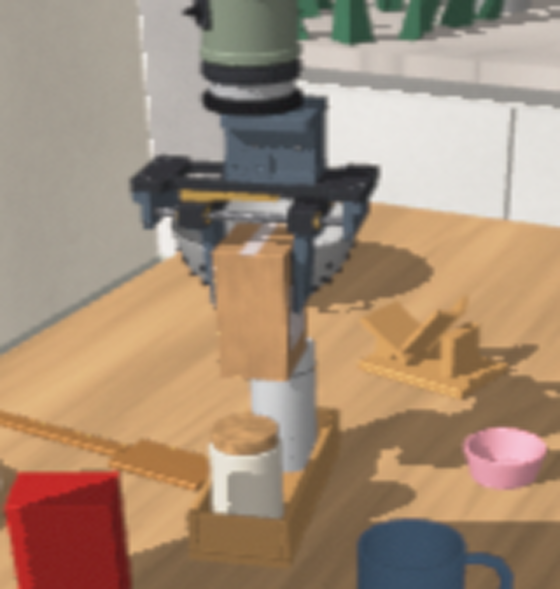

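The carton hangs upright at (255,300) in the crop, with its face at caddy y 38.5 mm. That leaves gaps of about 4 mm on each side, so I'll lower it.

Emit:
send_rows(steps=[[[0,0.02,0.4,0,0.3],[0,0,0.6,0,0.3],[0,0,0.4,0,0.3],[0,0,0.3,0,0.3],[0,0,0.3,0,0.3]]])

```text
time_s: 24.35
ee_pos: [537.4, 3.8, 131.9]
ee_rot: [-179.9, -0.0, 104.3]
force: [-0.1, 0.3, -2.4]
gripper_width: 55.9
gripper_force: 15.0
```

Emit:
send_rows(steps=[[[0,0,0.3,0,0.3],[0,0,0.3,0,0.3],[0,0,0.3,0,0.3],[0,0,0.3,0,0.3],[0,0,0.2,0,0.3]]])

```text
time_s: 24.77
ee_pos: [537.3, 3.7, 75.9]
ee_rot: [-179.9, -0.0, 104.3]
force: [-0.2, 0.6, -3.2]
gripper_width: 56.3
gripper_force: 15.0
```

Emit:
send_rows(steps=[[[0,0,0.1,0,0.3],[0,0,0,0,0.3],[0,0,0,0,0.3]]])

```text
time_s: 25.02
ee_pos: [538.2, 2.8, 73.6]
ee_rot: [180.0, 0.0, 104.2]
force: [0.6, 0.1, -2.5]
gripper_width: 55.9
gripper_force: 15.0
```

Emit:
send_rows(steps=[[[0,0,0.1,0,0.3],[0,0,0.03,0,0.3],[0,0,0,0,0.3],[0,0,0,0,0.3]]])

```text
time_s: 25.35
ee_pos: [538.1, 2.4, 68.5]
ee_rot: [180.0, 0.0, 104.2]
force: [0.5, -1.0, -1.9]
gripper_width: 56.2
gripper_force: 15.0
```

Emit:
send_rows(steps=[[[0,0,0.04,0,0.3],[0,0,0,0,0.3],[0,0,0,0,0.3]]])

```text
time_s: 25.6
ee_pos: [537.9, 2.4, 66.7]
ee_rot: [-180.0, 0.0, 104.2]
force: [-0.5, 0.4, -2.7]
gripper_width: 56.0
gripper_force: 15.0
```

Emit:
send_rows(steps=[[[0,0,0.03,0,0.3],[0,0,0,0,0.3],[0,0,0,0,0.3]]])

```text
time_s: 25.85
ee_pos: [538.1, 2.4, 66.2]
ee_rot: [180.0, 0.0, 104.2]
force: [-2.4, 0.3, 4.5]
gripper_width: 55.9
gripper_force: 15.0
```

Emit:
send_rows(steps=[[[0,0,0.02,0,0.3],[0,0,0,0,0.3],[0,0,0,0,0.3]]])

```text
time_s: 26.1
ee_pos: [538.1, 2.4, 66.2]
ee_rot: [180.0, 0.0, 104.2]
force: [-2.4, 0.3, 10.6]
gripper_width: 56.1
gripper_force: 15.0
```

Seated. I'll release, retract and check.

Emit:
send_rows(steps=[[[0,0,-0.02,0,0.4],[0,0,0,0,0.6],[0,0,0,0,0.9],[0,0,0,0,1],[0,0,0,0,1]]])

```text
time_s: 26.52
ee_pos: [538.1, 2.5, 65.2]
ee_rot: [180.0, 0.0, 104.2]
force: [-0.6, 0.1, 0.6]
gripper_width: 73.3
gripper_force: 0.0
```

Emit:
send_rows(steps=[[[0,0,0,0,1],[0,0,-0.4,0,1],[0,0,-0.8,0,1],[0,0,-0.9,0,1],[0,0,-0.9,0,1]]])

```text
time_s: 26.93
ee_pos: [537.5, 2.5, 186.2]
ee_rot: [-179.9, -0.0, 104.2]
force: [1.5, -0.5, 0.4]
gripper_width: 91.1
gripper_force: 0.0
```

Emit:
send_rows(steps=[[[0,-0.9,-0.3,0,1],[0,-0.9,0,0,1],[0,-0.9,0,0,1],[0,-0.9,0,0,1],[0,0,0,0,1]]])

```text
time_s: 27.35
ee_pos: [391.5, -33.3, 196.8]
ee_rot: [-179.7, -0.1, 104.1]
force: [-0.3, 0.7, -1.1]
gripper_width: 91.0
gripper_force: 0.0
```

```bash
python3 - <<'E'
from h import *
f=grab('top','t13');s=grab('side','s13');P=cloud(f)
rect(P,(205,140,250,195),121,128);rect(P,(230,145,285,190),122,131);rect(P,(262,140,310,195),133,145)
rect(P,(185,215,230,265),70,95);rect(P,(285,208,325,245),20,45)
a=cv2.resize(f['pixels'][120:280,180:340],None,fx=2.4,fy=2.4,interpolation=2);b=cv2.resize(s['pixels'][110:270,150:310],None,fx=2.4,fy=2.4,interpolation=2)
cv2.imwrite('pics/c13.png',np.hstack([a,b])[:,:,::-1])
E
```

```text
(205, 140, 250, 195) 384 c [526.2  50.9] size [55.8 94.9] ang 14.2 medz 124.1 mean [525.4  53.8 124.3]
(230, 145, 285, 190) 690 c [538.9   1.7] size [ 56.6 132.8] ang 14.1 medz 127.4 mean [536.8   6.  127.2]
(262, 140, 310, 195) 405 c [555.4 -63.6] size [58.9 55.3] ang 84.5 medz 137.5 mean [555.8 -65.7 137.5]
(185, 215, 230, 265) 202 c [346.5 128.6] size [92.  78.8] ang 63.9 medz 83.0 mean [343.3 133.9  81.5]
(285, 208, 325, 245) 46 c [ 364.1 -161.6] size [ 9.6 49.6] ang 80.7 medz 31.2 mean [ 363.5 -161.5   30. ]
```

View pics/c13.png

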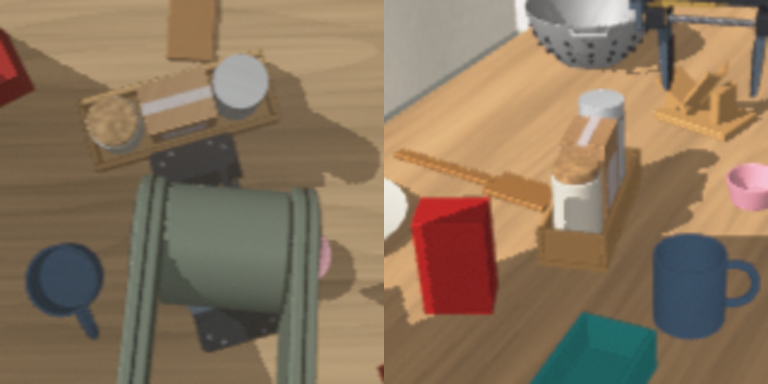

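The pictures show canister, carton and tin standing upright in a row in the caddy. Their tops are at the heights they should have on the floor (about 123, 128 and 138 mm). The bystanders are in place and the gripper is clear, so I'll hand the job in.

```bash
python3 -c "
from workcell import env
print(env.job_done())"
```

```text
the job is handed in; nothing more can be done
None
```

I handed the job in at about 27 s of the 64 s allowed: the last pictures show the canister, carton and tin standing upright in a row on the caddy floor, with the bystanders in place and the gripper clear; the hand-in returned no verdict.

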